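# Load the covered pigment carousel in colour order

### The job

Turn the pigment carousel by its centre handle until the three empty cups are clear of the dust cover, the middle one at the front. Then, keeping everything upright, seat the yellow jar in the cup next to the red jar, the blue jar in the cup next to the black jar and the green jar in the cup between them, and stand the brown dropper bottle in the small round socket on the front corner of the carousel's base.

Things in the scene. Friction and masses are not known exactly. Their poses are not given: they have to be found in the camera images.
- yellow_jar: Loose yellow pigment jar with black screw cap, 44 mm in diameter, 71 mm high (body 57 mm, above it the cap, 40 mm in diameter), about 0.1 kg. Origin at the centre of its underside, z up along its axis. Body can be gripped from above with fingers in any direction. All loose things start on the bench in front of tall wooden cabinets (beyond about x = 0.6 m): carry nearer the robot.
- green_jar: Loose dark green pigment jar with white screw cap, 48 mm in diameter, 59 mm high (body 45 mm, above it the cap, 44 mm in diameter), about 0.1 kg. Origin at the centre of its underside, z up along its axis.
- blue_jar: Loose blue pigment jar with white screw cap, 48 mm in diameter, 65 mm high (body 51 mm, above it the cap, 44 mm in diameter), about 0.1 kg. Origin at the centre of its underside, z up along its axis.
- dropper_bottle: Loose brown dropper bottle with black dropper top, 32 mm in diameter up to 60 mm, above that a 23 mm collar up to 78 mm and a 14 mm bulb up to 102 mm, about 0.06 kg. Origin at the centre of its underside, z up along its axis.
- carousel: Fixed square wood base, 274x274x12 mm, with a 244 mm turntable (top at 20.5 mm). Origin: underside centre, on the turntable's axis; x to the back, away from the brass index mark on the front edge. A clear dust cover with aluminium edges spans the back, 75 deg either side of x: wall at radius 130 mm, flat roof from radius 52 to 130 mm, its top at 102 mm; open at the centre and in front.
- turntable (a joint): Turntable angle, rad, counterclockwise from above positive, range -3 to 3, starts at 0.85 to 1.45; light friction keeps it put. At 0 the middle empty cup is at the front (-x of carousel) and the handle lies along the carousel's x. Handle: black bar on the axis, 56 mm long, 13 mm thick, from 73 to 100 mm above the bench, white dot at the end towards the middle cup; grip across its thickness.
- cup_by_red: Empty grey cup on the turntable between the red jar (fixed in its cup) and the middle empty cup. Flared: 53 mm inside at the floor, 60 mm at the rim, 16 mm high. Origin: underside centre; inner floor 2 mm above it. The five cups stand 88 mm from the axis, 72 deg apart; counterclockwise from above: middle, by black, black jar, red jar, by red.
- cup_middle: The middle one of the three empty grey cups, between the cups cup_by_red and cup_by_black; same size and origin as those.
- cup_by_black: Empty grey cup on the turntable between the middle empty cup and the black jar (fixed in its own cup); same size and origin as the other cups.
- socket: Small empty grey round socket fixed on the front left corner of the carousel's base board, 108 mm to the front and 108 mm to the left of the axis: 37 mm inside at its floor, 47 mm at its flared rim, 22 mm high. Origin at the centre of its underside, the inner floor is 2 mm above it.

How it is judged (in metres and radians):
On the way:
1. the turntable is turned so that the three empty cups are clear of the cover (value of joint turntable between -0.3 and 0.3 rad), for 0.2 s.
At the end, for the whole second after the job is handed in: Turntable within 0.3 rad of middle cup in front; yellow jar in the cup by the red jar, green in the middle cup, blue in the cup by the black jar (within 9 mm of centre), dropper bottle in the socket (8 mm); all on the floor within 5 mm, upright within 0.12 rad, at rest (all of step 1 and horizontal distance between yellow_jar and cup_by_red below 0.009 m and z of yellow_jar in the frame of cup_by_red between -0.002 and 0.007 m and angle between each of yellow_jar, green_jar, blue_jar, dropper_bottle's own z axis and vertical below 0.12 rad and linear speed of each of yellow_jar, green_jar, blue_jar, dropper_bottle below 0.02 m/s and horizontal distance between green_jar and cup_middle below 0.009 m and z of green_jar in the frame of cup_middle between -0.002 and 0.007 m and horizontal distance between blue_jar and cup_by_black below 0.009 m and z of blue_jar in the frame of cup_by_black between -0.002 and 0.007 m and horizontal distance between dropper_bottle and socket below 0.008 m and z of dropper_bottle in the frame of socket between -0.002 and 0.007 m); the robot touches nothing.
It fails at once if a jar or the bottle is tipped over (angle between any of yellow_jar, green_jar, blue_jar, dropper_bottle's own z axis and vertical above 0.6 rad).
It also fails if it takes over 131 s, if anything falls off the work surface, if the arm or the gripper's body presses on something with over 40 N, if the wrist force passes 120 N, or if a joint passes its speed limit or range.

### The arm

A 7-joint arm with a two-finger parallel gripper is mounted at the origin on a cart in front of the work surface, level with it; the furniture and walls round the work are solid. World frame = base frame: x ahead of the robot, y to its left, z up, the work surface at z = 0. Lengths are in m, angles in degrees, forces in N, time in s.
With the tool pointing down it reaches from about 0.4 to 0.85 m from the base axis. Payload 4.5 kg.
Tool frame: the origin (TCP) lies at the very end of the fingers, on their centre line; the grasp point (between the pads) lies 19 mm behind it; z points along the fingers, y is the line along which they close (so a half turn about z gives the same grasp; the last joint's range is limited). The gripper opens to 88 mm and grips with 3 to 60 N. Pads are 18 mm wide; open, the fingers measure 123 mm over their backs; the gripper's body (75 mm by 187 mm) begins 45 mm behind the grasp point.
Start: joints at [77.223, 39.483, -11.15, 89.685, 9.013, 51.709, -12.324], TCP at [0.159, -0.605, 0.239] pointing down, gripper open.
Joint ranges: [-172.22, 172.22], [-26.19, 119.32], [-84.43, 86.54], [7.71, 146.69], [-57.33, 237.33], [2.42, 119.75], [-152.13, 152.13]. Speed limits (degrees/s): [147.25, 147.25, 180, 180, 180, 180, 180].

### API

Orientations are given as a 3x3 rotation matrix whose columns are the frame's x, y, z axes.
In Python, from workcell import get_state, snapshot, close_job, look_for, silhouettes, pinpoint gives the robot as it stands. The module is installed in compiled form; this text tells all that it offers.
- The arm moves only by the tool jog_arm, never from a script. Its argument "targets" is a list of rows, each a list of 7 numbers: the turn, a rotation vector about the tool's x, y, z normalised to -1 to 1, where 1 is 6 degrees, then the shift along the tool's x, y, z normalised to -1 to 1, where 1 is 25 mm, then the opening, from 0 (shut) to 1 (fully open). A call has 1 to 20 rows; each row shifts and turns the commanded pose from where the row before left it, along the tool's axes as they then stand; what a row does not reach is not made up. A row lasts 1/10 s, in which the tool goes at most 50 mm and 8.59 degrees, less where a joint would pass 70% of its speed; a pose out of reach is approached as far as the arm can. A call with a number of a shift or a turn outside -1 to 1 is refused whole. A call with a gripper value outside its range is refused whole. The fingers move at their own pace and stop on an object; the grip force is fixed at half the most. Time passes only in rows, so rows that do not move let the fingers close. It gives the time, the measured TCP pose, the force, the opening and the grip force at its end, in the units of the state.
- get_state(): the state, without advancing time (a new reading comes with each control period).
- snapshot(name): name is "scene" or "top" or "wrist"; returns a dict with "img" (480x640x3 uint8, blue, green, red), "fovy" (degrees; the focal length in pixels is half the picture's height over the tangent of half this angle, whatever the lens; pixels are square), "cx", "cy" (the principal point, pixels), "R" (3x3) and "t" (3): a world point X has camera coordinates R X + t. Camera axes: x right, y down, z forward; pixel columns grow to the right and rows downward; lengths in m; the calibration is good to about 2 mm. A picture is of the moment at which its call begins. There is no depth.
- close_job(): hands the job in; it is judged then, once.
Trained networks look in the newest picture that a camera, given by its name, has taken for a name from the list of things; names that differ only in an ending like _2 or _b are one class to them, and where a whole thing is asked for, a point or a joint stands for the part that bears it (a point fixed in the world has none). Each returns a list of dicts, best first, with "p" (0 to 1); they miss things now and then, are a little off and sometimes report something else, mostly with a low value. They report only what shows in the picture. A call takes as long as a camera call.
- look_for(target, camera): "bbox" ([left, top, width, height] in pixels, round what is visible of it).
- silhouettes(target, camera): "mask" (480x640 bool, what is visible of it) and "bbox" ([left, top, width, height] in pixels, round what is visible of it).
- pinpoint(target, camera): "at" ([column, row] in pixels: a listed point, or the origin of a listed thing).
The state is a dict: "time": time; "qpos": joint angles; "joint_velocities": joint speeds; "joint_torque": joint torques, N m; "position": TCP position; "tool_rot": TCP orientation; "wrist_force": force on the tool from outside, world axes, zero at the start; "wrist_torque": the same for the moment, N m; "finger_gap": finger opening in m; "finger_force": force on a finger pad.
Only numpy, scipy, OpenCV 4.12 (cv2) and the standard library are available. Lean on these libraries where they do the work, as an engineer would, in place of code of your own. Each camera call takes 0.05 s, during which the arm holds its last target. There are 200 camera calls.

## Working session

There is one attempt and no reset: what is moved stays moved. The work goes in short steps, Python scripts to look and compute and a tool call to move; the robot and the scene stay as the last step left them, time stands still between calls to the robot, and variables do not carry over. Pictures are saved under pics/ and viewed, at most 14 in all, crops included, and the job is handed in when it is done.

Besides the shell and the picture viewer there is one more tool, called as name(argument=value, ...) on one line, values as JSON. jog_arm: Moves the arm, as the interface text tells. Its arguments: {"type":"object","properties":{"targets":{"type":"array","items":{"type":"array","items":{"type":"number","minimum":-1,"maximum":1}}}},"required":["targets"]}

```bash
mkdir -p pics; cat > h.py <<'E'
import numpy as np, cv2
from workcell import *
def ray(s,u,v):
    f=240/np.tan(np.radians(s["fovy"])/2); R=np.array(s["R"]);t=np.array(s["t"])
    d=R.T@np.array([(u-s["cx"])/f,(v-s["cy"])/f,1]); return -R.T@t,d
def onz(s,uv,z):
    o,d=ray(s,*uv); return o+d*(z-o[2])/d[2]
def proj(s,X):
    f=240/np.tan(np.radians(s["fovy"])/2); c=np.array(s["R"])@X+np.array(s["t"]); return np.array([s["cx"]+f*c[0]/c[2],s["cy"]+f*c[1]/c[2]])
E
python3 - <<'E'
from h import *
np.set_printoptions(precision=4,suppress=True)
st=get_state();print(st["time"],st["position"],np.array(st["tool_rot"]),st["finger_gap"])
for c in("scene","top"):
    s=snapshot(c);cv2.imwrite(f"pics/{c}0.png",s["img"]);print(c,s["fovy"],-np.array(s["R"]).T@s["t"])
    for n in"yellow_jar green_jar blue_jar dropper_bottle carousel cup_by_red cup_middle cup_by_black socket".split():
        for r in pinpoint(n,c)[:2]:
            print(n,round(r["p"],2),np.round(r["at"],1),onz(s,r["at"],0.0 if 'cup' not in n else .0205))
E
```

```text
0.0 [ 0.1585 -0.6039  0.2379] [[ 0.9672  0.254  -0.0006]
 [ 0.2541 -0.9672  0.0017]
 [-0.0002 -0.0018 -1.    ]] 0.08821708433729511
scene 51.594935746030174 [0.0437 0.7645 0.773 ]
yellow_jar 0.89 [312.  270.3] [ 0.5071 -0.0297  0.    ]
yellow_jar 0.56 [367.2 239.8] [ 0.4454 -0.2098  0.    ]
green_jar 0.83 [231.  337.5] [0.5423 0.2421 0.    ]
green_jar 0.58 [334.9 191.7] [ 0.6332 -0.3807  0.    ]
blue_jar 0.94 [197.7 369.2] [0.5474 0.3402 0.    ]
dropper_bottle 0.8 [286.2 315.1] [0.4789 0.1294 0.    ]
carousel 0.89 [343.1 214.6] [ 0.5546 -0.2832  0.    ]
cup_by_red 0.58 [369.  220.1] [ 0.4688 -0.2672  0.0205]
cup_middle 0.71 [368.1 197.7] [ 0.5197 -0.3694  0.0205]
cup_by_black 0.55 [335.5 191. ] [ 0.6179 -0.3547  0.0205]
socket 0.66 [371.2 241. ] [ 0.4342 -0.2104  0.    ]
top 55.15158346514068 [ 0.4536 -0.0295  1.0955]
yellow_jar 0.78 [317.3 239.5] [ 0.5016 -0.0357  0.    ]
green_jar 0.97 [201.  220.9] [0.5419 0.2418 0.    ]
blue_jar 0.63 [159.5 217.3] [0.549  0.3404 0.    ]
dropper_bottle 0.56 [249.5 246.3] [0.4831 0.1253 0.    ]
carousel 0.94 [427.1 221. ] [ 0.5499 -0.2986  0.    ]
cup_by_red 0.71 [421.9 254.6] [ 0.4688 -0.2814  0.0205]
cup_middle 0.61 [460.7 232.8] [ 0.5214 -0.3731  0.0205]
cup_by_black 0.55 [459.2 232.6] [ 0.5218 -0.3695  0.0205]
cup_by_black 0.54 [449.8 187.2] [ 0.6292 -0.3474  0.0205]
socket 0.77 [380.2 266.8] [ 0.4387 -0.1865  0.    ]
```

View pics/scene0.png

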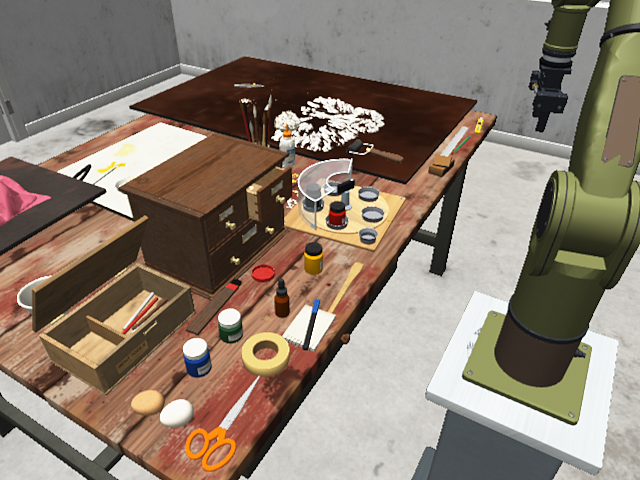

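View pics/top0.png

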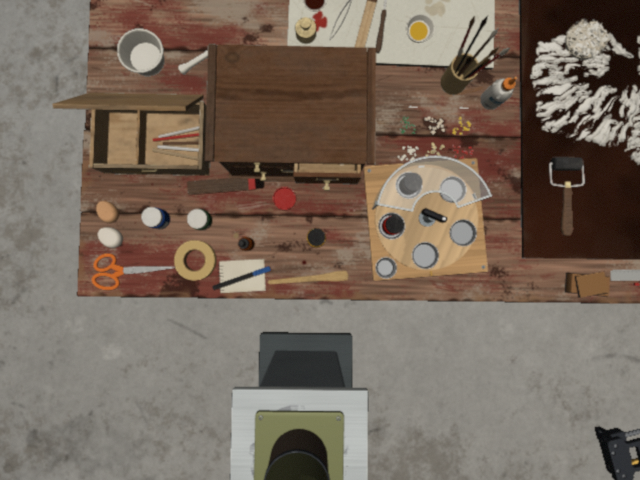

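Scene/top: carousel centred near top px (427,218), with the handle from (422,211) to (446,221). Jars: yellow (317,237), green (199,218), blue (154,217), dropper (247,243). Zooming on the carousel for its pose.

```bash
python3 - <<'E'
from h import *
i=cv2.imread("pics/top0.png")[145:285,350:510];cv2.imwrite("pics/topc.png",cv2.resize(i,None,fx=4.0,fy=4.0,interpolation=cv2.INTER_CUBIC))
E
```

```text
(no output)
```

View pics/topc.png

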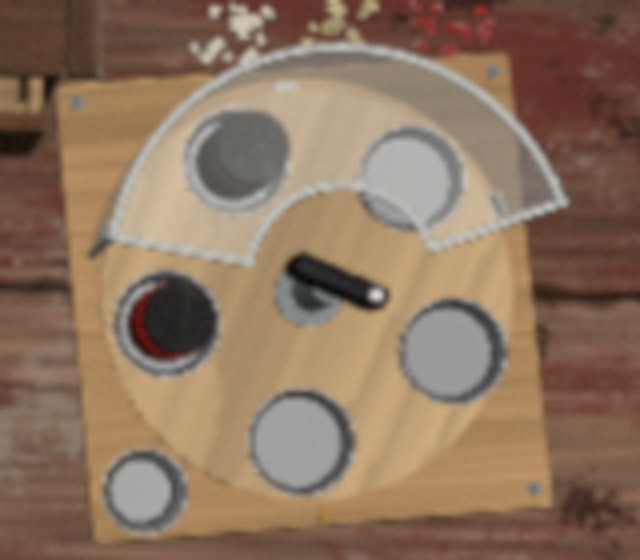

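The base corners are at crop px (57,87), (508,53), (552,505) and (95,543). Handle ends are (290,264) and (385,296), with the dot on the right. Rim centres: middle (453,350), by_red (302,441), by_black (411,178), socket (145,491).

```bash
python3 - <<'E'
from h import *
from scipy.optimize import least_squares as ls
np.set_printoptions(precision=4,suppress=True)
s=snapshot("top")
P=lambda u,v,z:onz(s,(350+u/4-.375,145+v/4-.375),z)
C=[P(57,87,.012),P(508,53,.012),P(552,505,.012),P(95,543,.012)]
print("corners",np.array(C),"ctr",np.mean(C,0))
v=(C[0]+C[1]-C[2]-C[3]);print("yaw",np.degrees(np.arctan2(v[1],v[0])))
v=(C[0]+C[3]-C[1]-C[2]);print("yaw2",np.degrees(np.arctan2(v[1],v[0]))-90)
cup=[P(453,350,.0365),P(411,178,.0365),P(237,160,.0365),P(167,323,.0365),P(302,441,.0365)]
print("cups",np.array(cup),np.mean(cup,0),"ang mid-axis")
m=np.mean(cup,0)
for k,c in enumerate(cup):d=c-m;print(np.hypot(*d[:2]),np.degrees(np.arctan2(d[1],d[0]))-72*k)
print("handle",P(293,263,.1),P(382,297,.1)); h=P(382,297,.1)-P(293,263,.1);print(np.degrees(np.arctan2(h[1],h[0])),np.hypot(*h[:2]))
print("socket",P(145,491,.034))
# jars: joint fit of cylinder silhouettes centre via bbox both cameras
S={"top":s,"scene":snapshot("scene")}
dims=dict(yellow_jar=[(22,0),(22,57),(20,57),(20,71)],green_jar=[(24,0),(24,45),(22,45),(22,59)],blue_jar=[(24,0),(24,51),(22,51),(22,65)],dropper_bottle=[(16,0),(16,60),(11.5,60),(11.5,78),(7,78),(7,102)])
th=np.linspace(0,2*np.pi,60)
for n,D in dims.items():
    bb={c:silhouettes(n,c)[0] for c in S}
    def mod(x,c):
        pts=np.array([proj(S[c],np.array([x[0]+r/1e3*np.cos(a),x[1]+r/1e3*np.sin(a),z/1e3])) for r,z in D for a in th])
        return np.r_[pts.min(0),pts.max(0)]
    def bbv(c):
        y,x=np.where(bb[c]["mask"]);return np.array([x.min(),y.min(),x.max()+1,y.max()+1])-0.0
    for cs in (["top"],["scene"],["top","scene"]):
        r=ls(lambda x:np.concatenate([mod(x,c)-bbv(c) for c in cs]),[.52,.1],diff_step=1e-4)
        print(n,cs,r.x,r.fun,[round(bb[c]["p"],2) for c in cs])
E
```

```text
corners [[ 0.6772 -0.1441  0.012 ]
 [ 0.7024 -0.4146  0.012 ]
 [ 0.4326 -0.4396  0.012 ]
 [ 0.4067 -0.1689  0.012 ]] ctr [ 0.5547 -0.2918  0.012 ]
yaw 5.270137176221501
yaw2 5.3964883609175445
cups [[ 0.522  -0.373   0.0365]
 [ 0.6221 -0.3487  0.0365]
 [ 0.631  -0.2469  0.0365]
 [ 0.5352 -0.2066  0.0365]
 [ 0.4681 -0.2852  0.0365]] [ 0.5557 -0.2921  0.0365] ang mid-axis
0.08767069713679898 -112.57722811966133
0.08727513104759303 -112.43824977913144
0.08782684459282683 -113.04594634616394
0.08790440143692682 -112.54950130675478
0.08790857140237218 -112.49782253568813
handle [ 0.5642 -0.2647  0.1   ] [ 0.5463 -0.3135  0.1   ]
-110.12618716128867 0.051975175919383644
socket [ 0.438  -0.1948  0.034 ]
yellow_jar ['top'] [ 0.502  -0.0335] [-0.2214 -0.5023  0.2221  0.5269] [0.69]
yellow_jar ['scene'] [ 0.5052 -0.0309] [ 0.6287 -0.2104 -0.6282  0.2235] [0.59]
yellow_jar ['top', 'scene'] [ 0.5037 -0.0324] [-0.7127 -1.2451 -0.2702 -0.1802  1.5205 -0.3428  0.2577  0.0802] [0.69, 0.59]
green_jar ['top'] [0.5417 0.2358] [-0.5943 -0.0825  0.6292  0.0837] [0.95]
green_jar ['scene'] [0.5426 0.2391] [-0.3645 -0.3981  0.3763  0.3474] [0.63]
green_jar ['top', 'scene'] [0.5424 0.2375] [-1.3268 -0.4107 -0.0636 -0.232   0.2084 -0.8461  0.9061 -0.1381] [0.95, 0.63]
blue_jar ['top'] [0.5422 0.336 ] [-0.343  -0.2592  0.3656  0.2692] [0.66]
blue_jar ['scene'] [0.5443 0.3396] [ 0.3159 -0.8039 -0.3318  0.7597] [0.73]
blue_jar ['top', 'scene'] [0.5436 0.3382] [-1.2754 -0.8927 -0.5118 -0.337   1.1441 -1.1256  0.4374  0.4108] [0.66, 0.73]
dropper_bottle ['top'] [0.487  0.1275] [-0.3332 -0.341   0.3531  0.3588] [0.69]
dropper_bottle ['scene'] [0.4857 0.1352] [-0.4773 -1.0292  0.4949  0.9544] [0.75]
dropper_bottle ['top', 'scene'] [0.4871 0.1306] [-1.7268 -0.3704 -0.9628  0.3316  0.1996 -2.4982  1.0936 -0.6018] [0.69, 0.75]
```

Carousel centre is (0.555,-0.292) with yaw 5.3°. The turntable is at about 62°, so it needs roughly -62°. First I align the tool with the handle and move above it.

jog_arm(targets=[[0, 0, -0.98, 0, 0, 0, 0.45], [0, 0, -0.98, 0, 0, 0, 0.45], [0, 0, -0.98, 0, 0, 0, 0.45], [0, 0, -0.98, 0, 0, 0, 0.45], [0, 0, -0.98, 0, 0, 0, 0.45], [0, 0, -0.98, 0, 0, 0, 0.45], [0, 0, -0.98, 0, 0, 0, 0.45], [0, 0, -0.98, 0, 0, 0, 0.45], [0, 0, -0.98, 0, 0, 0, 0.45]])

```text
time: 2.4
position: [0.1587, -0.6046, 0.2388]
tool_rot: [[0.377, 0.926, -0.0], [0.926, -0.377, -0.0], [-0.0, -0.0, -1.0]]
wrist_force: [-0.6, -0.8, -0.1]
finger_gap: 0.0395
finger_force: 0.0
```

jog_arm(targets=[[0, 0, 0, 0.88, 0.49, 0, 0.45], [0, 0, 0, 0.88, 0.49, 0, 0.45], [0, 0, 0, 0.88, 0.49, 0, 0.45], [0, 0, 0, 0.88, 0.49, 0, 0.45], [0, 0, 0, 0.88, 0.49, 0, 0.45], [0, 0, 0, 0.88, 0.49, 0, 0.45], [0, 0, 0, 0.88, 0.49, 0, 0.45], [0, 0, 0, 0.88, 0.49, 0, 0.45], [0, 0, 0, 0.88, 0.49, 0, 0.45], [0, 0, 0, 0.88, 0.49, 0, 0.45], [0, 0, 0, 0.88, 0.49, 0, 0.45], [0, 0, 0, 0.88, 0.49, 0, 0.45], [0, 0, 0, 0.88, 0.49, 0, 0.45], [0, 0, 0, 0.88, 0.49, 0, 0.45], [0, 0, 0, 0.88, 0.49, 0, 0.45], [0, 0, 0, 0.88, 0.49, 0, 0.45], [0, 0, 0, 0.88, 0.49, 0, 0.45], [0, 0, 0, 0.88, 0.49, 0, 0.45], [0, 0, 0, 0.88, 0.49, 0, 0.45], [0, 0, 0, 0.88, 0.49, 0, 0.45]])

```text
time: 4.4
position: [0.5535, -0.2903, 0.2388]
tool_rot: [[0.381, 0.925, 0.0], [0.925, -0.381, -0.0], [-0.0, 0.0, -1.0]]
wrist_force: [-0.2, -0.5, -0.4]
finger_gap: 0.0397
finger_force: 0.0
```

jog_arm(targets=[[0, 0, 0, -0.04, 0.08, 0.81, 0.45], [0, 0, 0, 0, 0, 0.81, 0.45], [0, 0, 0, 0, 0, 0.81, 0.45], [0, 0, 0, 0, 0, 0.81, 0.45], [0, 0, 0, 0, 0, 0.81, 0.45], [0, 0, 0, 0, 0, 0.81, 0.45], [0, 0, 0, 0, 0, 0.81, 0.45], [0, 0, 0, 0, 0, 0.81, 0.45], [0, 0, 0, 0, 0, 0, 0.45], [0, 0, 0, 0, 0, 0, 0], [0, 0, 0, 0, 0, 0, 0], [0, 0, 0, 0, 0, 0, 0], [0, 0, 0, 0, 0, 0, 0], [0, 0, 0, 0, 0, 0, 0], [0, 0, 0, 0, 0, 0, 0]])

```text
time: 5.9
position: [0.5562, -0.2934, 0.078]
tool_rot: [[0.381, 0.925, 0.004], [0.925, -0.381, -0.002], [0.0, 0.005, -1.0]]
wrist_force: [3.8, -2.5, 3.9]
finger_gap: 0.0129
finger_force: 30.0
```

jog_arm(targets=[[0, 0, 0.8, 0, 0, 0, 0], [0, 0, 0.8, 0, 0, 0, 0], [0, 0, 0.8, 0, 0, 0, 0], [0, 0, 0.8, 0, 0, 0, 0], [0, 0, 0.8, 0, 0, 0, 0], [0, 0, 0.8, 0, 0, 0, 0], [0, 0, 0.8, 0, 0, 0, 0], [0, 0, 0.8, 0, 0, 0, 0], [0, 0, 0.8, 0, 0, 0, 0], [0, 0, 0.8, 0, 0, 0, 0], [0, 0, 0.8, 0, 0, 0, 0], [0, 0, 0.8, 0, 0, 0, 0], [0, 0, 0.8, 0, 0, 0, 0], [0, 0, 0, 0, 0, 0, 0], [0, 0, 0, 0, 0, 0, 0], [0, 0, 0, 0, 0, 0, 0]])

```text
time: 7.5
position: [0.5553, -0.2922, 0.0779]
tool_rot: [[0.996, 0.091, 0.002], [0.091, -0.996, -0.0], [0.002, 0.0, -1.0]]
wrist_force: [2.1, 1.0, 6.7]
finger_gap: 0.0128
finger_force: 30.0
```

jog_arm(targets=[[0, 0, 0, 0, 0, 0, 0.4], [0, 0, 0, 0, 0, 0, 0.4], [0, 0, 0, 0, 0, 0, 0.4], [0, 0, 0, 0, 0, -0.6, 0.4], [0, 0, 0, 0, 0, -1, 0.4], [0, 0, 0, 0, 0, -1, 0.4], [0, 0, 0, 0, 0, -1, 0.4], [0, 0, 0, 0, 0, -1, 0.5], [0, 0, 0, 0, 0, -0.8, 0.7]])

```text
time: 8.4
position: [0.5544, -0.2927, 0.2143]
tool_rot: [[0.996, 0.091, 0.002], [0.091, -0.996, -0.001], [0.001, 0.001, -1.0]]
wrist_force: [0.7, -1.6, 0.2]
finger_gap: 0.0492
finger_force: 0.0
```

jog_arm(targets=[[0, 0, 0, -0.09, -0.88, 0, 0.8], [0, 0, 0, -0.09, -0.88, 0, 0.8], [0, 0, 0, -0.09, -0.88, 0, 0.8], [0, 0, 0, -0.09, -0.88, 0, 0.8], [0, 0, 0, -0.09, -0.88, 0, 0.8], [0, 0, 0, -0.09, -0.88, 0, 0.8], [0, 0, 0, -0.09, -0.88, 0, 0.8], [0, 0, 0, -0.09, -0.88, 0, 0.8], [0, 0, 0, -0.09, -0.88, 0, 0.8], [0, 0, 0, -0.09, -0.88, 0, 0.8], [0, 0, 0, -0.09, -0.88, 0, 0.8], [0, 0, 0, -0.09, -0.88, 0, 0.8], [0, 0, 0, 0, 0, 0, 0.8], [0, 0, 0, 0, 0, 0, 0.8]])

```text
time: 9.8
position: [0.5034, -0.0324, 0.2124]
tool_rot: [[0.996, 0.092, 0.001], [0.092, -0.996, -0.001], [0.001, 0.001, -1.0]]
wrist_force: [0.8, -0.1, 0.4]
finger_gap: 0.0702
finger_force: 0.0
```

```bash
cat >> h.py <<'E'
np.set_printoptions(precision=4,suppress=True)
def go(p):
    st=get_state();R=np.array(st["tool_rot"]);d=R.T@(np.array(p)-st["position"])
    print("pos",np.array(st["position"]),"yaw",np.degrees(np.arctan2(R[1,0],R[0,0])),"units",d/.025,"q",np.array(st["qpos"]))
dims=dict(yellow_jar=[(22,0),(22,57),(20,57),(20,71)],green_jar=[(24,0),(24,45),(22,45),(22,59)],blue_jar=[(24,0),(24,51),(22,51),(22,65)],dropper_bottle=[(16,0),(16,60),(11.5,60),(11.5,78),(7,78),(7,102)])
def fit(n,c,s,x0,z0=0):
    from scipy.optimize import least_squares as ls
    rs=silhouettes(n,c)
    if not rs: print("none");return
    y,x=np.where(rs[0]["mask"]);b=np.array([x.min(),y.min(),x.max()+1,y.max()+1]);th=np.linspace(0,2*np.pi,60)
    def mod(q):
        p=np.array([proj(s,np.array([q[0]+r/1e3*np.cos(a),q[1]+r/1e3*np.sin(a),z0+z/1e3])) for r,z in dims[n] for a in th])
        return np.r_[p.min(0),p.max(0)]-b
    r=ls(mod,x0,diff_step=1e-4);print(n,c,r.x,r.fun,rs[0]["p"],b)
    return r.x
E
python3 - <<'E'
from h import *
s=snapshot("wrist");cv2.imwrite("pics/w1.png",s["img"]);fit("yellow_jar","wrist",s,[.503,-.033])
print([(r["p"],r["at"],onz(s,r["at"],0)) for r in pinpoint("yellow_jar","wrist")])
s=snapshot("top");cv2.imwrite("pics/t1.png",s["img"])
i=s["img"][145:285,350:510];cv2.imwrite("pics/t1c.png",cv2.resize(i,None,fx=4.0,fy=4.0,interpolation=cv2.INTER_CUBIC))
go([.503,-.033,.03])
E
```

```text
yellow_jar wrist [ 0.5045 -0.0324] [-0.6223 -0.9819  0.6235  0.887 ] 0.97 [289 175 349 246]
[(0.91, [320.4, 201.4], array([ 0.5035, -0.0338,  0.    ]))]
pos [ 0.5034 -0.0335  0.2119] yaw 5.107068663576696 units [-0.0181 -0.0288  7.2755] q [ -1.2193  32.7605  -0.37   112.2992   0.4276  34.9207 -86.7739]
```

View pics/t1c.png

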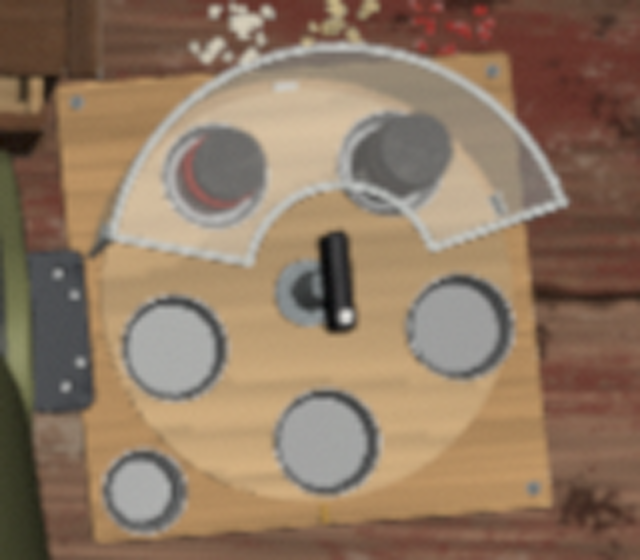

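View pics/w1.png

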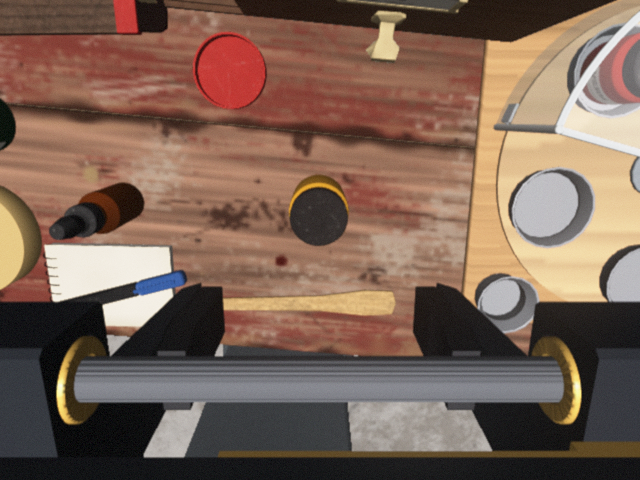

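Turntable is now roughly aligned: middle cup at crop (326,442), by_red (175,347), by_black (460,326). The wrist view shows the yellow jar centred between the fingers. Descending and gripping.

jog_arm(targets=[[0, 0, 0, 0.02, -0.02, 0.91, 0.8], [0, 0, 0, 0, 0, 0.91, 0.8], [0, 0, 0, 0, 0, 0.91, 0.8], [0, 0, 0, 0, 0, 0.91, 0.8], [0, 0, 0, 0, 0, 0.91, 0.8], [0, 0, 0, 0, 0, 0.91, 0.8], [0, 0, 0, 0, 0, 0.91, 0.8], [0, 0, 0, 0, 0, 0.91, 0.8], [0, 0, 0, 0, 0, 0, 0.8], [0, 0, 0, 0, 0, 0, 0], [0, 0, 0, 0, 0, 0, 0], [0, 0, 0, 0, 0, 0, 0], [0, 0, 0, 0, 0, 0, 0], [0, 0, 0, 0, 0, 0, 0], [0, 0, 0, 0, 0, 0, 0]])

```text
time: 11.5
position: [0.5044, -0.0318, 0.0307]
tool_rot: [[0.996, 0.091, 0.002], [0.091, -0.996, -0.0], [0.002, 0.0, -1.0]]
wrist_force: [-1.1, 0.3, 7.0]
finger_gap: 0.0433
finger_force: 30.0
```

```bash
python3 - <<'E'
from h import *
s=snapshot("top")
P=lambda u,v,z:onz(s,(350+u/4-.375,145+v/4-.375),z)
m=np.array([.5553,-.2922]);A={}
for n,u,v,k in(("mid",326,442,0),("black",460,326,72),("red",175,347,-72)):
    p=P(u,v,.0365)[:2];d=p-m;a=np.degrees(np.arctan2(d[1],d[0]))-k;print(n,p,np.hypot(*d),a)
    A[n]=(a+360)%360
a=np.mean(list(A.values()));print(a,"turntable",a-185.3)
for n,k in(("mid",0),("black",72),("red",-72)):
    t=np.radians(a+k);print(n,m+.088*np.array([np.cos(t),np.sin(t)]))
y=np.radians(5.3);print("socket",m+np.array([[np.cos(y),-np.sin(y)],[np.sin(y),np.cos(y)]])@[-.108,.108],P(145,491,.034))
go([0,0,0])
E
```

```text
mid [ 0.4677 -0.2991] 0.08789735070472998 -175.49566324889173
black [ 0.5361 -0.3771] 0.08709821301612909 -174.7629889102938
red [ 0.5214 -0.2113] 0.08771841857599405 184.74031530739603
184.8272210494035 turntable -0.4727789505965063
mid [ 0.4676 -0.2996]
black [ 0.5352 -0.3779]
red [ 0.5212 -0.2111]
socket [ 0.4378 -0.1946] [ 0.438  -0.1948  0.034 ]
pos [ 0.5044 -0.0318  0.0307] yaw 5.219776074851485 units [-19.9794  -3.1019   1.1888] q [ -1.4977  51.6794  -0.2305 118.1817   1.1606  10.0333 -87.5634]
```

jog_arm(targets=[[0, 0, 0, 0, 0, -0.5, 0], [0, 0, 0, 0, 0, -0.9, 0], [0, 0, 0, 0, 0, -1, 0], [0, 0, 0, 0, 0, -1, 0], [0, 0, 0, 0, 0, -1, 0], [0, 0, 0, 0, 0, -1, 0], [0, 0, 0, 0, 0.5, -0.6, 0], [0, 0, 0, 0, 0.9, 0, 0], [0, 0, 0, 0, 0.9, 0, 0], [0, 0, 0, 0, 0.9, 0, 0], [0, 0, 0, 0, 0.9, 0, 0], [0, 0, 0, 0, 0.9, 0, 0], [0, 0, 0, 0, 0.9, 0, 0], [0, 0, 0, 0, 0.9, 0, 0], [0, 0, 0, 0, 0.4, 0, 0], [0, 0, 0, 0, 0, 0, 0], [0, 0, 0, 0, 0, 0, 0]])

```text
time: 13.25
position: [0.5199, -0.2094, 0.1799]
tool_rot: [[0.996, 0.092, -0.0], [0.092, -0.996, 0.001], [-0.0, -0.001, -1.0]]
wrist_force: [0.3, 0.2, -1.7]
finger_gap: 0.0433
finger_force: 30.0
```

```bash
python3 - <<'E'
from h import *
z=get_state()["position"][2]-.0307
s=snapshot("wrist");cv2.imwrite("pics/w2.png",s["img"]);fit("yellow_jar","wrist",s,[.52,-.21],z)
print([(r["p"],r["at"],onz(s,r["at"],.0205)) for n in("cup_by_red","cup_middle") for r in pinpoint(n,"wrist")])
go([.5212,-.2111,.0545])
E
```

```text
yellow_jar wrist [ 0.521  -0.2089] [-1.4196 -3.7879  1.4156  3.1324] 0.61 [248 231 389 424]
[(0.95, [324.0, 214.1], array([ 0.5207, -0.2128,  0.0205])), (0.86, [430.7, 292.5], array([ 0.4671, -0.2999,  0.0205]))]
pos [ 0.5202 -0.2093  0.1798] yaw 5.348837624126585 units [0.0327 0.0771 5.0103] q [ 19.0511  39.084   -3.0483 104.5935   3.1764  36.4277 -70.5245]
```

View pics/w2.png

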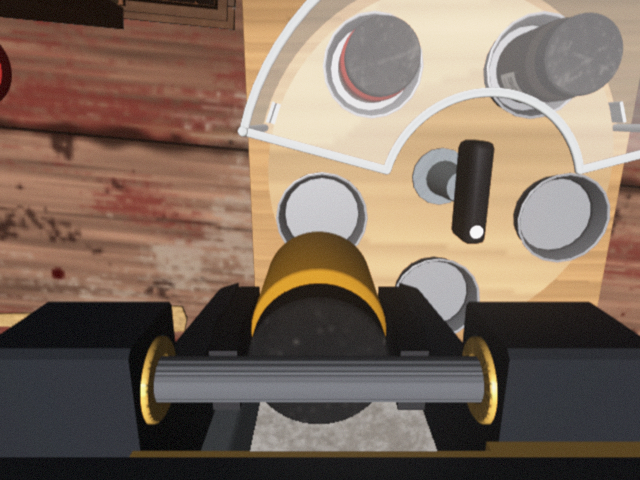

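The jar hangs upright, just above the by_red cup (cup at wrist px 322,214). Lowering and releasing.

jog_arm(targets=[[0, 0, 0, 0.01, 0.09, 0.8, 0], [0, 0, 0, 0, 0, 0.9, 0], [0, 0, 0, 0, 0, 0.9, 0], [0, 0, 0, 0, 0, 0.9, 0], [0, 0, 0, 0, 0, 0.7, 0], [0, 0, 0, 0, 0, 0.5, 0], [0, 0, 0, 0, 0, 0.3, 0], [0, 0, 0, 0, 0, 0.02, 0], [0, 0, 0, 0, 0, 0, 0]])

```text
time: 14.35
position: [0.521, -0.213, 0.0547]
tool_rot: [[0.996, 0.091, 0.001], [0.091, -0.996, -0.0], [0.001, 0.0, -1.0]]
wrist_force: [0.5, 0.5, -1.0]
finger_gap: 0.0435
finger_force: 30.0
```

jog_arm(targets=[[0, 0, 0, 0, 0, 0.04, 0], [0, 0, 0, 0, 0, 0, 0.65], [0, 0, 0, 0, 0, 0, 0.65], [0, 0, 0, 0, 0, 0, 0.65], [0, 0, 0, 0, 0, -0.3, 0.65], [0, 0, 0, 0, 0, -0.7, 0.65], [0, 0, 0, 0, 0, -1, 0.65], [0, 0, 0, 0, 0, -1, 0.7], [0, 0, 0, 0, 0, -1, 0.8], [0, 0, 0, 0, 0, -1, 0.8], [0, 0, 0, 0, 0, -1, 0.8]])

```text
time: 15.45
position: [0.5204, -0.213, 0.2049]
tool_rot: [[0.996, 0.091, 0.0], [0.091, -0.996, -0.0], [0.0, 0.0, -1.0]]
wrist_force: [0.4, -0.2, -0.4]
finger_gap: 0.0701
finger_force: 0.0
```

```bash
python3 - <<'E'
from h import *
s=snapshot("scene");fit("yellow_jar","scene",s,[.52,-.21],.0225)
go([.5424,.2375,.2])
E
```

```text
yellow_jar scene [ 0.5226 -0.2161] [ 0.1678 -0.8361 -0.1633  0.7767] 0.84 [334 197 352 227]
pos [ 0.5226 -0.2138  0.207 ] yaw 5.214843810413878 units [  2.4278 -17.9079   0.24  ] q [ 19.4803  36.9395  -3.1864 102.9289   3.0199  39.7993 -70.1603]
```

jog_arm(targets=[[0, 0, 0, 0.12, -0.9, 0, 0.8], [0, 0, 0, 0.12, -0.9, 0, 0.8], [0, 0, 0, 0.12, -0.9, 0, 0.8], [0, 0, 0, 0.12, -0.9, 0, 0.8], [0, 0, 0, 0.12, -0.9, 0, 0.8], [0, 0, 0, 0.12, -0.9, 0, 0.8], [0, 0, 0, 0.12, -0.9, 0, 0.8], [0, 0, 0, 0.12, -0.9, 0, 0.8], [0, 0, 0, 0.12, -0.9, 0, 0.8], [0, 0, 0, 0.12, -0.9, 0, 0.8], [0, 0, 0, 0.12, -0.9, 0, 0.8], [0, 0, 0, 0.12, -0.9, 0, 0.8], [0, 0, 0, 0.12, -0.9, 0, 0.8], [0, 0, 0, 0.12, -0.9, 0, 0.8], [0, 0, 0, 0.12, -0.9, 0, 0.8], [0, 0, 0, 0.12, -0.9, 0, 0.8], [0, 0, 0, 0.12, -0.9, 0, 0.8], [0, 0, 0, 0.12, -0.9, 0, 0.8], [0, 0, 0, 0.12, -0.9, 0, 0.8], [0, 0, 0, 0.12, -0.8, 0, 0.8]])

```text
time: 17.55
position: [0.5388, 0.2392, 0.2026]
tool_rot: [[0.996, 0.092, -0.001], [0.092, -0.996, -0.0], [-0.001, 0.0, -1.0]]
wrist_force: [0.6, -0.3, -0.9]
finger_gap: 0.0704
finger_force: 0.0
```

```bash
python3 - <<'E'
from h import *
s=snapshot("wrist");x=fit("green_jar","wrist",s,[.542,.237])
print([(r["p"],onz(s,r["at"],0)) for r in pinpoint("green_jar","wrist")])
s=snapshot("top");fit("yellow_jar","top",s,[.52,-.21],.0225)
go([x[0],x[1],.022])
E
```

```text
green_jar wrist [0.543  0.2385] [-0.7709 -1.2271  0.7724  1.1539] 0.82 [288 170 353 243]
[(0.87, array([0.5457, 0.2382, 0.    ]))]
yellow_jar top [ 0.5185 -0.2148] [-0.5381 -0.354   0.5038  0.3706] 0.71 [385 222 408 242]
pos [0.5393 0.2363 0.2028] yaw 5.161150450303778 units [ 0.1653 -0.0882  7.2321] q [ -29.3304   39.1672    1.9744   98.6632   -1.7442   42.2946 -111.3459]
```

jog_arm(targets=[[0, 0, 0, 0.16, -0.02, 0.9, 0.8], [0, 0, 0, 0, 0, 0.9, 0.8], [0, 0, 0, 0, 0, 0.9, 0.8], [0, 0, 0, 0, 0, 0.9, 0.8], [0, 0, 0, 0, 0, 0.9, 0.8], [0, 0, 0, 0, 0, 0.9, 0.8], [0, 0, 0, 0, 0, 0.9, 0.8], [0, 0, 0, 0, 0, 0.9, 0.8], [0, 0, 0, 0, 0, 0, 0.8], [0, 0, 0, 0, 0, 0, 0], [0, 0, 0, 0, 0, 0, 0], [0, 0, 0, 0, 0, 0, 0], [0, 0, 0, 0, 0, 0, 0], [0, 0, 0, 0, 0, 0, 0], [0, 0, 0, 0, 0, 0, 0]])

```text
time: 19.3
position: [0.5444, 0.239, 0.0245]
tool_rot: [[0.996, 0.091, 0.002], [0.091, -0.996, 0.001], [0.002, -0.0, -1.0]]
wrist_force: [0.5, 0.3, 7.4]
finger_gap: 0.0469
finger_force: 30.0
```

```bash
python3 - <<'E'
from h import *
for i in range(2): go([.4676,-.2996,.022]); snapshot("top")
E
```

```text
pos [0.5444 0.239  0.0245] yaw 5.221945111566481 units [-5.0198 21.1766  0.0807] q [ -28.6601   55.0696    0.8709  102.7781   -1.8192   22.0456 -111.2546]
pos [0.5444 0.239  0.0245] yaw 5.221240382496535 units [-5.0197 21.1753  0.0822] q [ -28.6615   55.0695    0.8754  102.7788   -1.8187   22.0458 -111.2546]
```

jog_arm(targets=[[0, 0, 0, 0, 0, -0.5, 0], [0, 0, 0, 0, 0, -0.9, 0], [0, 0, 0, 0, 0, -1, 0], [0, 0, 0, 0, 0, -1, 0], [0, 0, 0, 0, 0, -1, 0], [0, 0, 0, 0, 0, -1, 0], [0, 0, 0, -0.1, 0.5, -0.8, 0], [0, 0, 0, -0.2, 0.9, -0.4, 0], [0, 0, 0, -0.2, 0.9, 0, 0], [0, 0, 0, -0.2, 0.9, 0, 0], [0, 0, 0, -0.2, 0.9, 0, 0], [0, 0, 0, -0.2, 0.9, 0, 0], [0, 0, 0, -0.2, 0.9, 0, 0], [0, 0, 0, -0.2, 0.9, 0, 0], [0, 0, 0, -0.2, 0.9, 0, 0], [0, 0, 0, -0.2, 0.9, 0, 0], [0, 0, 0, -0.2, 0.9, 0, 0], [0, 0, 0, -0.2, 0.9, 0, 0], [0, 0, 0, -0.2, 0.9, 0, 0]])

```text
time: 21.3
position: [0.5066, -0.0489, 0.1889]
tool_rot: [[0.996, 0.091, 0.0], [0.091, -0.996, -0.0], [0.0, 0.0, -1.0]]
wrist_force: [-0.6, 0.2, -1.0]
finger_gap: 0.0469
finger_force: 30.0
```

jog_arm(targets=[[0, 0, 0, -0.22, 0.9, 0, 0], [0, 0, 0, -0.22, 0.9, 0, 0], [0, 0, 0, -0.22, 0.9, 0, 0], [0, 0, 0, -0.22, 0.9, 0, 0], [0, 0, 0, -0.22, 0.9, 0, 0], [0, 0, 0, -0.22, 0.9, 0, 0], [0, 0, 0, -0.22, 0.9, 0, 0], [0, 0, 0, -0.22, 0.9, 0, 0], [0, 0, 0, -0.22, 0.9, 0, 0], [0, 0, 0, -0.22, 0.9, 0, 0], [0, 0, 0, -0.22, 0.9, 0, 0], [0, 0, 0, 0, 0, 0, 0], [0, 0, 0, 0, 0, 0, 0]])

```text
time: 22.6
position: [0.469, -0.2997, 0.1886]
tool_rot: [[0.996, 0.091, 0.0], [0.091, -0.996, 0.0], [0.0, -0.0, -1.0]]
wrist_force: [1.1, -0.1, -0.1]
finger_gap: 0.0466
finger_force: 30.0
```

```bash
python3 - <<'E'
from h import *
s=snapshot("wrist");cv2.imwrite("pics/w3.png",s["img"])
print([(n,r["p"],onz(s,r["at"],.0205)) for n in("cup_by_red","cup_middle","cup_by_black") for r in pinpoint(n,"wrist")])
fit("green_jar","wrist",s,[.467,-.3],get_state()["position"][2]-.0245)
fit("yellow_jar","wrist",s,[.52,-.21],.0225)
go([.4676,-.2996,.0485])
E
```

```text
[('cup_by_red', 0.75, array([ 0.5527, -0.2918,  0.0205])), ('cup_middle', 0.98, array([ 0.468 , -0.3003,  0.0205])), ('cup_by_black', 0.95, array([ 0.5357, -0.3772,  0.0205]))]
none
yellow_jar wrist [ 0.3965 -0.3068] [ 40.6374  45.0966 -40.6963 -41.8441] 0.18 [246 232 394 420]
pos [ 0.4696 -0.299   0.1883] yaw 5.3321572857470345 units [-0.0839  0.0199  5.5927] q [ 30.9934  38.1248  -5.3982 104.7962   5.4598  37.3378 -62.2722]
```

jog_arm(targets=[[0, 0, 0, -0.03, 0.02, 0.8, 0], [0, 0, 0, 0, 0, 0.9, 0], [0, 0, 0, 0, 0, 0.9, 0], [0, 0, 0, 0, 0, 0.9, 0], [0, 0, 0, 0, 0, 0.8, 0], [0, 0, 0, 0, 0, 0.6, 0], [0, 0, 0, 0, 0, 0.4, 0], [0, 0, 0, 0, 0, 0.3, 0], [0, 0, 0, 0, 0, 0, 0], [0, 0, 0, 0, 0, 0, 0]])

```text
time: 23.9
position: [0.4689, -0.3007, 0.0486]
tool_rot: [[0.996, 0.091, 0.001], [0.091, -0.996, -0.0], [0.001, 0.0, -1.0]]
wrist_force: [-0.7, -0.3, -1.7]
finger_gap: 0.0468
finger_force: 30.0
```

jog_arm(targets=[[0, 0, 0, 0, 0, 0.05, 0], [0, 0, 0, 0, 0, 0, 0.65], [0, 0, 0, 0, 0, 0, 0.65], [0, 0, 0, 0, 0, 0, 0.65], [0, 0, 0, 0, 0, -0.3, 0.65], [0, 0, 0, 0, 0, -0.7, 0.65], [0, 0, 0, 0, 0, -1, 0.65], [0, 0, 0, 0, 0, -1, 0.7], [0, 0, 0, 0, 0, -1, 0.8], [0, 0, 0, 0, 0, -1, 0.8], [0, 0, 0, 0, 0, -1, 0.8]])

```text
time: 25.0
position: [0.4684, -0.3006, 0.1987]
tool_rot: [[0.996, 0.091, 0.0], [0.091, -0.996, -0.0], [0.0, 0.0, -1.0]]
wrist_force: [0.3, 0.7, -0.6]
finger_gap: 0.0704
finger_force: 0.0
```

```bash
python3 - <<'E'
from h import *
go([.5436,.3385,.2])
E
```

```text
pos [ 0.4684 -0.3006  0.1987] yaw 5.232741698040606 units [  5.3268 -25.1825  -0.0598] q [ 31.3082  37.2438  -5.5866 104.3116   5.4194  38.6737 -62.1459]
```

jog_arm(targets=[[0, 0, 0, 0.19, -0.9, 0, 0.8], [0, 0, 0, 0.19, -0.9, 0, 0.8], [0, 0, 0, 0.19, -0.9, 0, 0.8], [0, 0, 0, 0.19, -0.9, 0, 0.8], [0, 0, 0, 0.19, -0.9, 0, 0.8], [0, 0, 0, 0.19, -0.9, 0, 0.8], [0, 0, 0, 0.19, -0.9, 0, 0.8], [0, 0, 0, 0.19, -0.9, 0, 0.8], [0, 0, 0, 0.19, -0.9, 0, 0.8], [0, 0, 0, 0.19, -0.9, 0, 0.8], [0, 0, 0, 0.19, -0.9, 0, 0.8], [0, 0, 0, 0.19, -0.9, 0, 0.8], [0, 0, 0, 0.19, -0.9, 0, 0.8], [0, 0, 0, 0.19, -0.9, 0, 0.8]])

```text
time: 26.4
position: [0.5061, 0.0201, 0.1976]
tool_rot: [[0.996, 0.091, 0.001], [0.091, -0.996, 0.0], [0.001, 0.0, -1.0]]
wrist_force: [-0.1, -0.1, 0.1]
finger_gap: 0.0709
finger_force: 0.0
```

jog_arm(targets=[[0, 0, 0, 0.19, -0.9, 0, 0.8], [0, 0, 0, 0.19, -0.9, 0, 0.8], [0, 0, 0, 0.19, -0.9, 0, 0.8], [0, 0, 0, 0.19, -0.9, 0, 0.8], [0, 0, 0, 0.19, -0.9, 0, 0.8], [0, 0, 0, 0.19, -0.9, 0, 0.8], [0, 0, 0, 0.19, -0.9, 0, 0.8], [0, 0, 0, 0.19, -0.9, 0, 0.8], [0, 0, 0, 0.19, -0.9, 0, 0.8], [0, 0, 0, 0.19, -0.9, 0, 0.8], [0, 0, 0, 0.19, -0.9, 0, 0.8], [0, 0, 0, 0.19, -0.9, 0, 0.8], [0, 0, 0, 0.19, -0.9, 0, 0.8], [0, 0, 0, 0.19, -0.9, 0, 0.8], [0, 0, 0, 0, 0, 0, 0.8]])

```text
time: 27.9
position: [0.5425, 0.3433, 0.1973]
tool_rot: [[0.995, 0.096, 0.0], [0.096, -0.995, 0.004], [0.0, -0.004, -1.0]]
wrist_force: [-1.1, -0.2, -0.0]
finger_gap: 0.0706
finger_force: 0.0
```

```bash
python3 - <<'E'
from h import *
s=snapshot("wrist");x=fit("blue_jar","wrist",s,[.543,.338])
print([(r["p"],onz(s,r["at"],0)) for r in pinpoint("blue_jar","wrist")])
s=snapshot("top");fit("green_jar","top",s,[.468,-.3],.0225);fit("yellow_jar","top",s,[.52,-.21],.0225)
go([x[0],x[1],.028])
E
```

```text
blue_jar wrist [0.5451 0.3378] [-1.4073 -1.3286  1.4044  1.2518] 0.6 [295 174 361 251]
[(0.56, array([0.5442, 0.3393, 0.    ]))]
green_jar top [ 0.4666 -0.3041] [-0.4551 -0.199   0.431   0.1966] 0.67 [422 245 448 266]
yellow_jar top [ 0.5185 -0.2148] [-0.5381 -0.354   0.5038  0.3706] 0.6 [385 222 408 242]
pos [0.5439 0.337  0.1972] yaw 5.115181296295482 units [ 0.0489 -0.0369  6.7665] q [ -37.1674   43.2387    2.2779   89.7349   -2.0526   47.1027 -118.994 ]
```

jog_arm(targets=[[0, 0, 0, 0.03, -0.04, 0.85, 0.8], [0, 0, 0, 0, 0, 0.85, 0.8], [0, 0, 0, 0, 0, 0.85, 0.8], [0, 0, 0, 0, 0, 0.85, 0.8], [0, 0, 0, 0, 0, 0.85, 0.8], [0, 0, 0, 0, 0, 0.85, 0.8], [0, 0, 0, 0, 0, 0.85, 0.8], [0, 0, 0, 0, 0, 0.82, 0.8], [0, 0, 0, 0, 0, 0, 0.8], [0, 0, 0, 0, 0, 0, 0], [0, 0, 0, 0, 0, 0, 0], [0, 0, 0, 0, 0, 0, 0], [0, 0, 0, 0, 0, 0, 0], [0, 0, 0, 0, 0, 0, 0], [0, 0, 0, 0, 0, 0, 0]])

```text
time: 29.7
position: [0.5451, 0.34, 0.029]
tool_rot: [[0.996, 0.091, 0.002], [0.091, -0.996, 0.001], [0.002, -0.0, -1.0]]
wrist_force: [-0.9, -1.0, 5.5]
finger_gap: 0.0472
finger_force: 30.0
```

```bash
python3 - <<'E'
from h import *
go([.5355,-.3777,.19])
E
```

```text
pos [0.5451 0.34   0.029 ] yaw 5.219733612757276 units [-2.9818 28.5514 -6.4553] q [ -36.7741   56.8092    1.2876   93.9387   -2.1349   29.1738 -118.987 ]
```

jog_arm(targets=[[0, 0, 0, 0, 0, -0.5, 0], [0, 0, 0, 0, 0, -0.9, 0], [0, 0, 0, 0, 0, -1, 0], [0, 0, 0, 0, 0, -1, 0], [0, 0, 0, 0, 0, -1, 0], [0, 0, 0, 0, 0, -1, 0], [0, 0, 0, -0.05, 0.5, -0.8, 0], [0, 0, 0, -0.09, 0.9, -0.3, 0], [0, 0, 0, -0.09, 0.9, 0, 0], [0, 0, 0, -0.09, 0.9, 0, 0], [0, 0, 0, -0.09, 0.9, 0, 0], [0, 0, 0, -0.09, 0.9, 0, 0], [0, 0, 0, -0.09, 0.9, 0, 0], [0, 0, 0, -0.09, 0.9, 0, 0], [0, 0, 0, -0.09, 0.9, 0, 0], [0, 0, 0, -0.09, 0.9, 0, 0], [0, 0, 0, -0.09, 0.9, 0, 0], [0, 0, 0, -0.09, 0.9, 0, 0], [0, 0, 0, -0.09, 0.9, 0, 0]])

```text
time: 31.6
position: [0.5417, 0.0553, 0.1909]
tool_rot: [[0.996, 0.091, 0.0], [0.091, -0.996, 0.0], [0.0, -0.0, -1.0]]
wrist_force: [0.5, -0.4, -0.9]
finger_gap: 0.0471
finger_force: 30.0
```

jog_arm(targets=[[0, 0, 0, -0.1, 0.9, 0, 0], [0, 0, 0, -0.1, 0.9, 0, 0], [0, 0, 0, -0.1, 0.9, 0, 0], [0, 0, 0, -0.1, 0.9, 0, 0], [0, 0, 0, -0.1, 0.9, 0, 0], [0, 0, 0, -0.1, 0.9, 0, 0], [0, 0, 0, -0.1, 0.9, 0, 0], [0, 0, 0, -0.1, 0.9, 0, 0], [0, 0, 0, -0.1, 0.9, 0, 0], [0, 0, 0, -0.1, 0.9, 0, 0], [0, 0, 0, -0.1, 0.9, 0, 0], [0, 0, 0, -0.1, 0.9, 0, 0], [0, 0, 0, -0.1, 0.9, 0, 0], [0, 0, 0, -0.1, 0.9, 0, 0], [0, 0, 0, -0.1, 0.9, 0, 0], [0, 0, 0, -0.1, 0.9, 0, 0], [0, 0, 0, -0.1, 0.9, 0, 0], [0, 0, 0, -0.1, 0.9, 0, 0], [0, 0, 0, -0.1, 0.9, 0, 0]])

```text
time: 33.5
position: [0.5334, -0.3747, 0.1909]
tool_rot: [[0.996, 0.091, 0.0], [0.091, -0.996, -0.0], [0.0, 0.0, -1.0]]
wrist_force: [-0.2, -0.1, -0.4]
finger_gap: 0.0473
finger_force: 30.0
```

```bash
python3 - <<'E'
from h import *
s=snapshot("wrist");cv2.imwrite("pics/w4.png",s["img"])
print([(n,r["p"],onz(s,r["at"],.0205)) for n in("cup_by_black",) for r in pinpoint(n,"wrist")])
go([.5355,-.3777,.053])
E
```

```text
[('cup_by_black', 0.67, array([ 0.5362, -0.3777,  0.0205]))]
pos [ 0.532  -0.3784  0.1908] yaw 4.927833980013181 units [ 0.1436 -0.0363  5.5102] q [ 34.1448  44.55    -5.3971  87.4873   5.3373  48.1172 -58.3415]
```

View pics/w4.png

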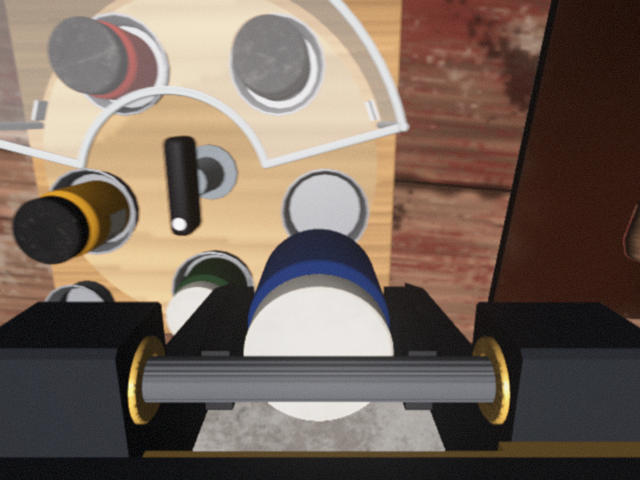

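Yellow and green are seated. The blue jar hangs upright, just in front of the by_black cup at (325,207). Lowering.

jog_arm(targets=[[0, 0, 0, 0.12, -0.02, 0.8, 0], [0, 0, 0, 0, 0, 0.8, 0], [0, 0, 0, 0, 0, 0.8, 0], [0, 0, 0, 0, 0, 0.2, 0], [0, 0, 0, 0, 0, 0, 0]])

```text
time: 34.1
position: [0.5363, -0.3719, 0.1249]
tool_rot: [[0.996, 0.092, -0.001], [0.092, -0.996, 0.001], [-0.001, -0.002, -1.0]]
wrist_force: [0.1, -0.7, -0.0]
finger_gap: 0.0475
finger_force: 30.0
```

```bash
python3 - <<'E'
from h import *
go([.5360,-.3777,.053])
E
```

```text
pos [ 0.5363 -0.3719  0.1249] yaw 5.291613077709918 units [-0.031   0.2349  2.8766] q [ 33.47    49.4133  -5.2169  89.96     5.9911  41.004  -59.1735]
```

jog_arm(targets=[[0, 0, 0, 0, 0, 0, 0], [0, 0, 0, 0, 0, 0, 0], [0, 0, 0, 0, 0, 0, 0]])

```text
time: 34.4
position: [0.537, -0.3735, 0.1263]
tool_rot: [[0.996, 0.091, 0.001], [0.091, -0.996, -0.001], [0.001, 0.001, -1.0]]
wrist_force: [-0.4, 0.1, -0.9]
finger_gap: 0.0476
finger_force: 30.0
```

jog_arm(targets=[[0, 0, 0, -0.04, 0.16, 0.5, 0], [0, 0, 0, 0, 0, 0.8, 0], [0, 0, 0, 0, 0, 0.6, 0], [0, 0, 0, 0, 0, 0.5, 0], [0, 0, 0, 0, 0, 0.3, 0], [0, 0, 0, 0, 0, 0.2, 0], [0, 0, 0, 0, 0, 0, 0], [0, 0, 0, 0, 0, 0, 0]])

```text
time: 35.2
position: [0.5363, -0.3775, 0.0532]
tool_rot: [[0.996, 0.091, 0.001], [0.091, -0.996, -0.001], [0.001, 0.001, -1.0]]
wrist_force: [-0.5, -0.3, -0.4]
finger_gap: 0.0472
finger_force: 30.0
```

jog_arm(targets=[[0, 0, 0, 0, 0, 0.05, 0], [0, 0, 0, 0, 0, 0, 0.65], [0, 0, 0, 0, 0, 0, 0.65], [0, 0, 0, 0, 0, 0, 0.65], [0, 0, 0, 0, 0, -0.3, 0.65], [0, 0, 0, 0, 0, -0.7, 0.65], [0, 0, 0, 0, 0, -1, 0.65], [0, 0, 0, 0, 0, -1, 0.7], [0, 0, 0, 0, 0, -1, 0.7], [0, 0, 0, 0, 0, -1, 0.7], [0, 0, 0, 0, 0, -1, 0.7], [0, 0, 0, 0, 0, -1, 0.7]])

```text
time: 36.4
position: [0.536, -0.3774, 0.2294]
tool_rot: [[0.996, 0.091, 0.002], [0.091, -0.996, -0.001], [0.002, 0.001, -1.0]]
wrist_force: [-0.3, -0.2, -0.3]
finger_gap: 0.0616
finger_force: 0.0
```

```bash
python3 - <<'E'
from h import *
go([.4871,.1300,.22])
E
```

```text
pos [ 0.536  -0.3774  0.2294] yaw 5.231300255279073 units [ -0.0969 -20.39     0.3517] q [ 34.1806  42.2584  -5.8167  84.7985   4.8981  53.0811 -57.8392]
```

jog_arm(targets=[[0, 0, 0, 0, -0.9, 0, 0.7], [0, 0, 0, 0, -1, 0, 0.7], [0, 0, 0, 0, -1, 0, 0.7], [0, 0, 0, 0, -1, 0, 0.7], [0, 0, 0, 0, -1, 0, 0.7], [0, 0, 0, 0, -1, 0, 0.7], [0, 0, 0, 0, -1, 0, 0.7], [0, 0, 0, 0, -1, 0, 0.7], [0, 0, 0, 0, -1, 0, 0.7], [0, 0, 0, 0, -1, 0, 0.7], [0, 0, 0, 0, -1, 0, 0.7], [0, 0, 0, 0, -1, 0, 0.7], [0, 0, 0, 0, -1, 0, 0.7], [0, 0, 0, 0, -1, 0, 0.7], [0, 0, 0, 0, -1, 0, 0.7], [0, 0, 0, 0, -1, 0, 0.7], [0, 0, 0, 0, -1, 0, 0.7], [0, 0, 0, 0, -1, 0, 0.7], [0, 0, 0, 0, -1, 0, 0.7], [0, 0, 0, 0, -1, 0, 0.7]])

```text
time: 38.4
position: [0.4907, 0.1193, 0.228]
tool_rot: [[0.996, 0.091, 0.002], [0.091, -0.996, 0.001], [0.002, -0.001, -1.0]]
wrist_force: [1.0, -0.0, 0.1]
finger_gap: 0.0618
finger_force: 0.0
```

jog_arm(targets=[[0, 0, 0, -0.1, -0.5, 0, 0.7], [0, 0, 0, 0, 0, 0, 0.7], [0, 0, 0, 0, 0, 0, 0.7], [0, 0, 0, 0, 0, 0, 0.7]])

```text
time: 38.8
position: [0.4871, 0.1285, 0.2267]
tool_rot: [[0.996, 0.089, 0.0], [0.089, -0.996, -0.001], [0.0, 0.001, -1.0]]
wrist_force: [0.3, -0.2, 0.5]
finger_gap: 0.0615
finger_force: 0.0
```

```bash
python3 - <<'E'
from h import *
s=snapshot("wrist");x=fit("dropper_bottle","wrist",s,[.487,.13])
print([(r["p"],onz(s,r["at"],0)) for r in pinpoint("dropper_bottle","wrist")])
s=snapshot("top");fit("blue_jar","top",s,[.536,-.378],.0225)
go([x[0],x[1],.042])
E
```

```text
dropper_bottle wrist [0.4897 0.1297] [-1.0372 -1.0106  1.0386  0.8124] 0.8 [297 178 338 232]
[(0.79, array([0.4869, 0.1298, 0.    ]))]
blue_jar top [ 0.5338 -0.3811] [ 0.2009  0.2786 -0.1894 -0.2902] 0.91 [454 215 484 238]
pos [0.487  0.1296 0.2264] yaw 5.163815317862642 units [0.1059 0.0038 7.3775] q [ -18.8424   31.4318   -2.0537  111.3941    1.8002   37.211  -106.8652]
```

jog_arm(targets=[[0, 0, 0, 0.06, 0, 0.8, 0.7], [0, 0, 0, 0, 0, 0.8, 0.7], [0, 0, 0, 0, 0, 0.8, 0.7], [0, 0, 0, 0, 0, 0.8, 0.7], [0, 0, 0, 0, 0, 0.8, 0.7], [0, 0, 0, 0, 0, 0.8, 0.7], [0, 0, 0, 0, 0, 0.8, 0.7], [0, 0, 0, 0, 0, 0.8, 0.7], [0, 0, 0, 0, 0, 0.6, 0.7], [0, 0, 0, 0, 0, 0.38, 0.7], [0, 0, 0, 0, 0, 0, 0.7], [0, 0, 0, 0, 0, 0, 0], [0, 0, 0, 0, 0, 0, 0], [0, 0, 0, 0, 0, 0, 0], [0, 0, 0, 0, 0, 0, 0], [0, 0, 0, 0, 0, 0, 0], [0, 0, 0, 0, 0, 0, 0], [0, 0, 0, 0, 0, 0, 0]])

```text
time: 40.85
position: [0.4887, 0.1305, 0.0424]
tool_rot: [[0.996, 0.091, 0.001], [0.091, -0.996, 0.0], [0.001, -0.0, -1.0]]
wrist_force: [0.1, 1.2, 6.3]
finger_gap: 0.0295
finger_force: 30.0
```

```bash
python3 - <<'E'
from h import *
go([.4380,-.1947,.2])
E
```

```text
pos [0.4887 0.1305 0.0424] yaw 5.228658748412235 units [-3.1997 12.7689 -6.3081] q [ -19.6723   50.3518   -0.842   117.9749    3.2694   11.6436 -108.1826]
```

jog_arm(targets=[[0, 0, 0, 0, 0, -0.4, 0], [0, 0, 0, 0, 0, -0.8, 0], [0, 0, 0, 0, 0, -1, 0], [0, 0, 0, 0, 0, -1, 0], [0, 0, 0, 0, 0, -1, 0], [0, 0, 0, 0, 0, -1, 0], [0, 0, 0, -0.1, 0.4, -0.7, 0], [0, 0, 0, -0.2, 0.8, -0.4, 0], [0, 0, 0, -0.2, 0.8, 0, 0], [0, 0, 0, -0.2, 0.8, 0, 0], [0, 0, 0, -0.2, 0.8, 0, 0], [0, 0, 0, -0.2, 0.8, 0, 0], [0, 0, 0, -0.2, 0.8, 0, 0], [0, 0, 0, -0.2, 0.8, 0, 0], [0, 0, 0, -0.2, 0.8, 0, 0], [0, 0, 0, -0.2, 0.8, 0, 0], [0, 0, 0, -0.2, 0.8, 0, 0], [0, 0, 0, -0.2, 0.8, 0, 0]])

```text
time: 42.65
position: [0.4515, -0.1046, 0.1998]
tool_rot: [[0.996, 0.091, -0.0], [0.091, -0.996, -0.0], [-0.0, 0.0, -1.0]]
wrist_force: [0.4, -1.1, -0.5]
finger_gap: 0.0299
finger_force: 30.0
```

jog_arm(targets=[[0, 0, 0, -0.2, 0.8, 0, 0], [0, 0, 0, -0.2, 0.8, 0, 0], [0, 0, 0, -0.2, 0.8, 0, 0], [0, 0, 0, -0.2, 0.8, 0, 0], [0, 0, 0, -0.1, 0.4, 0, 0], [0, 0, 0, 0, 0, 0, 0], [0, 0, 0, 0, 0, 0, 0], [0, 0, 0, 0, 0, 0, 0]])

```text
time: 43.45
position: [0.4382, -0.1941, 0.1995]
tool_rot: [[0.996, 0.093, 0.0], [0.093, -0.996, 0.001], [0.0, -0.001, -1.0]]
wrist_force: [-1.5, 0.4, -0.4]
finger_gap: 0.0299
finger_force: 30.0
```

```bash
python3 - <<'E'
from h import *
s=snapshot("wrist");cv2.imwrite("pics/w5.png",s["img"])
print([(r["p"],onz(s,r["at"],.012)) for r in pinpoint("socket","wrist")])
go([.4380,-.1947,.0575])
E
```

```text
[(0.85, array([ 0.4391, -0.194 ,  0.012 ]))]
pos [ 0.4382 -0.1943  0.1995] yaw 5.347794714959729 units [-0.0076  0.0173  5.6799] q [ 22.8942  32.4294  -6.9338 116.8292   7.1415  31.1372 -73.7403]
```

View pics/w5.png

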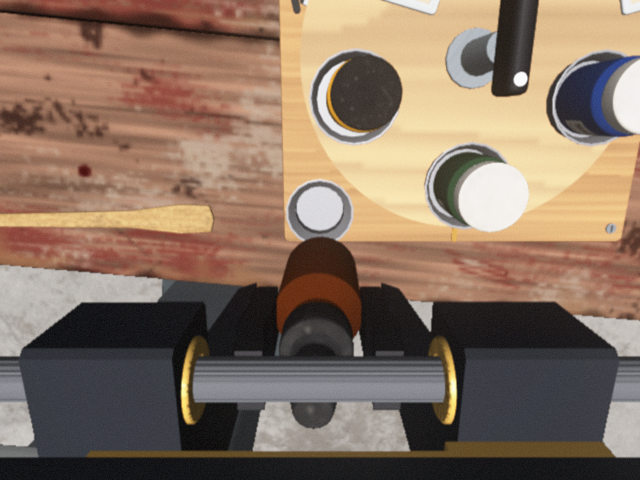

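The bottle hangs upright with the socket directly ahead at (320,210), and all three jars sit in their cups. Lowering.

jog_arm(targets=[[0, 0, 0, 0.02, 0, 0.6, 0], [0, 0, 0, 0, 0, 0.8, 0], [0, 0, 0, 0, 0, 0.8, 0], [0, 0, 0, 0, 0, 0.8, 0], [0, 0, 0, 0, 0, 0.6, 0], [0, 0, 0, 0, 0, 0.5, 0], [0, 0, 0, 0, 0, 0.5, 0], [0, 0, 0, 0, 0, 0.4, 0], [0, 0, 0, 0, 0, 0.4, 0], [0, 0, 0, 0, 0, 0.28, 0], [0, 0, 0, 0, 0, 0, 0], [0, 0, 0, 0, 0, 0, 0]])

```text
time: 44.75
position: [0.4385, -0.1954, 0.0575]
tool_rot: [[0.996, 0.091, 0.0], [0.091, -0.996, -0.0], [0.0, 0.0, -1.0]]
wrist_force: [-0.6, 0.2, -0.3]
finger_gap: 0.0301
finger_force: 30.0
```

jog_arm(targets=[[0, 0, 0, 0, 0, 0.04, 0], [0, 0, 0, 0, 0, 0, 0], [0, 0, 0, 0, 0, 0, 0.5], [0, 0, 0, 0, 0, 0, 0.6], [0, 0, 0, 0, 0, 0, 0.6], [0, 0, 0, 0, 0, 0, 0.6], [0, 0, 0, 0, 0, -0.3, 0.6], [0, 0, 0, 0, 0, -0.7, 0.6], [0, 0, 0, 0, 0, -1, 0.6], [0, 0, 0, 0, 0, -1, 0.6], [0, 0, 0, 0, 0, -1, 0.6], [0, 0, 0, 0, 0, -1, 0.6], [0, 0, 0, 0, 0, -1, 0.6], [0, 0, 0, 0, -1, 0, 0.6], [0, 0, 0, 0, -1, 0, 0.6], [0, 0, 0, 0, -1, 0, 0.6], [0, 0, 0, 0, -1, 0, 0.6], [0, 0, 0, 0, -1, 0, 0.6], [0, 0, 0, 0, -1, 0, 0.6], [0, 0, 0, 0, -1, 0, 0.6]])

```text
time: 46.75
position: [0.4221, -0.0202, 0.207]
tool_rot: [[0.996, 0.091, 0.0], [0.091, -0.996, -0.0], [0.0, 0.0, -1.0]]
wrist_force: [0.6, 0.7, -0.7]
finger_gap: 0.0527
finger_force: 0.0
```

jog_arm(targets=[[0, 0, 0, 0, -1, 0, 0.6], [0, 0, 0, 0, -1, 0, 0.6], [0, 0, 0, 0, -1, 0, 0.6], [0, 0, 0, 0, 0, 0, 0.6], [0, 0, 0, 0, 0, 0, 0.6]])

```text
time: 47.25
position: [0.4154, 0.0535, 0.2068]
tool_rot: [[0.996, 0.092, 0.0], [0.092, -0.996, -0.0], [0.0, 0.0, -1.0]]
wrist_force: [-0.1, -0.4, 0.1]
finger_gap: 0.0527
finger_force: 0.0
```

```bash
python3 - <<'E'
from h import *
I=[]
for c,(x,y,w,h) in(("top",(350,145,160,140)),("scene",(280,145,160,140))):
    s=snapshot(c);I.append(cv2.resize(s["img"][y:y+h,x:x+w],None,fx=2.5,fy=2.5,interpolation=cv2.INTER_CUBIC))
    for n,p,z in(("yellow_jar",[.521,-.211],.0225),("green_jar",[.468,-.3],.0225),("blue_jar",[.536,-.378],.0225),("dropper_bottle",[.438,-.195],.014)): fit(n,c,s,p,z)
cv2.imwrite("pics/end.png",np.hstack(I))
E
```

```text
yellow_jar top [ 0.5173 -0.2136] [-1.0376 -0.8301  0.9714  0.8695] 0.95 [385 223 407 242]
green_jar top [ 0.4655 -0.303 ] [ 0.0716 -0.7008 -0.0673  0.6976] 0.55 [421 246 448 266]
blue_jar top [ 0.5326 -0.3799] [-0.2989 -0.2008  0.2816  0.2087] 0.75 [454 216 483 238]
dropper_bottle top [ 0.5534 -0.2949] [ 55.2524  52.5374 -50.1742 -55.2621] 0.69 [365 157 492 281]
yellow_jar scene [ 0.5183 -0.2134] [ 0.1292 -1.9209 -0.1257  1.7722] 0.73 [335 199 353 227]
green_jar scene [ 0.4692 -0.3043] [-0.0732 -1.9291  0.0714  1.7719] 0.76 [366 192 385 216]
blue_jar scene [ 0.533  -0.3815] [-1.5448 -2.6645  1.508   2.3613] 0.75 [359 173 374 196]
dropper_bottle scene [ 0.4386 -0.1983] [-0.1813 -3.5107  0.1756  3.2539] 0.79 [362 207 376 239]
```

View pics/end.png

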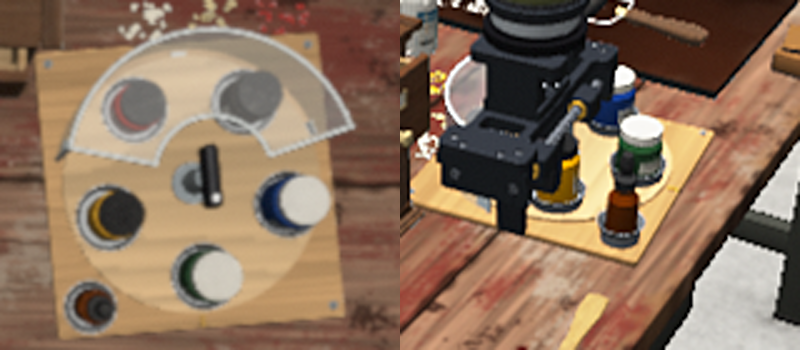

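The final view shows all three jars upright in their cups, the bottle upright in its socket and the middle cup at the front. The estimates differ from the cup centres by a few millimetres, within the cups' play. The gripper is clear, so I'm handing in.

```bash
python3 -c "
from workcell import *
print(close_job())"
```

```text
the job is handed in; nothing more can be done
None
```

The job is handed in at about 47 s, no verdict returned: in the last pictures the carousel is turned with the middle cup in front, the yellow, green and blue jars are upright in their cups, and the dropper bottle stands in the socket.

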